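# Peel the next ware tray off the stuck stack

## Task

The damp cupboard is loaded: push its door fully shut, until the catch has it, so that the pots inside do not dry out. Then fetch the next ware tray from the stack: the trays are stuck together with wet slip, so take the top one by its thumb tab and raise that corner first while the opposite corner still sits in the stack, and peel it off, leaving the rest of the stack standing in its place and the other things on the bench alone. Finish while holding the tray up by the tab, level, at least 10 cm above where it sat and clear of everything; do not put it down or let go.

Things in the scene. Friction and masses are not known exactly. Their poses are not given: they have to be found in the camera images.
- door (a joint): hinge of the damp cupboard's door, rad: 0 = shut, grows as it opens towards the robot (starts 0.7 to 1.25). A sprung ball catch resists over the last 0.06 rad (about 5 N at the free edge); once past 0.025 rad it pulls the door home to 0 and holds it. Light friction: the door stays where it is left.
- door_hinge (a point): top end of the door's vertical hinge line, in the door's outer face at its left and top edges; it stays with the cupboard and has its axes: x front to back, y to its left, z up. Opened by angle t, the door (202 wide, 226 high, 15 thick) reaches from here along (-sin t, -cos t) and its outer face looks along (-cos t, sin t) in these axes.
- tray_tab (a point): centre of the top tray's thumb tab: an upright plate 8 mm thick, 26 wide, 15 high (7.5 above and below this point), standing on the rim at the tray's (-x, -y) corner, free on both sides for fingers (lower trays' tabs end 7 mm below the top tray's rim). Axes are the tray's; the 8 mm thickness lies along their diagonal (1, 1, 0).
- tray_mid (a point): middle of the top tray, half-way up: grey formed plastic, 130 x 170 over the lip, 40 high without tab, 0.12 kg; x along its short side, y its long side, z up. Tab centre at (-53, -73, +27.5) mm. Stuck by slip at (+-50, +-44) mm: 0.6 N at the tab's corner, 1.1 N at the next two, 2.5 N at the far one, each gone after 6 mm of lift. The rim of the tray below is 2 mm below this point.
- tray_far_corner (a point): underside of the top tray's lip at the corner opposite the tab, at (+55, +75, +15.5) mm from tray_mid in the tray's axes.
- tray: the top tray; origin at the centre of its underside, axes as tray_mid, 20 mm below it.
- rest: the rest of the stack: four like trays stuck fast together, 106 mm high without their tabs (121 with), 0.60 kg, standing loose on the bench, so it can tip if the top tray is pulled straight up; origin at the centre of its underside, axes parallel to the top tray's. While seated, the top tray's underside is 88 mm above this origin.
- jar_cobalt: bystander: screw-top glaze jar, 52 across, 66 high, origin under its centre
- sanding_block: bystander: grey sanding block, 59 x 82 x 26, origin under its centre
- cupboard_top (a point): centre of the damp cupboard's top (plywood box on the right of the bench, 200 deep, 210 wide, 250 high, fixed); axes as door_hinge
- door_knob (a point): centre of the round wooden knob on the door's outer face, at half height, 22 mm from the free edge; 26 across, it stands 26 mm out of the face
- wood_ruler: bystander: wooden ruler lying flat, 306 x 44 x 9, origin under its centre

How it is judged (in metres and radians):
On the way, in this order (a step that is already met when the one before it is completed fails the run):
1. the cupboard door is shut and held by its catch (value of joint door below 0.012 rad), for 0.3 s.
2. the top tray's tab corner is raised at least 15 mm while the opposite corner still sits in the stack (z of tray_tab in the frame of rest above 0.1505 m and z of tray_far_corner in the frame of rest below 0.1315 m and contact force between tray and the fingers above 0.3 N and distance between the grasp point and tray_tab below 0.04 m), for 0.1 s.
At the end, for the whole second after the job is handed in: Door shut on its catch (under 0.012 rad); the tray held at its tab by the fingers, still, level within 0.3 rad, its underside at least 185 mm above that of the rest of the stack (about 10 cm above where it sat), not touching it; the rest of the stack stands within 25 mm of its place (value of joint door below 0.012 rad and z of tray in the frame of rest above 0.185 m and angle between tray_mid's own z axis and vertical below 0.3 rad and contact force between tray and the fingers above 0.5 N and contact force between tray and rest below 0.1 N and linear speed of tray below 0.03 m/s and height (world z) of rest below 0.004 m and distance of rest from where it was at the start of the episode below 0.025 m and distance between the grasp point and tray_tab below 0.04 m); the arm keeps its last pose, push and grip.
It fails at once if the rest of the stack is lifted, tipped or dragged away (height (world z) of rest above 0.01 m or angle between rest's own z axis and vertical above 0.1 rad or distance of rest from where it was at the start of the episode above 0.03 m).
It fails at once if a bystander is disturbed (distance of any of jar_cobalt, wood_ruler, sanding_block from where it was at the start of the episode above 0.03 m).
It also fails if it takes over 51 s, if anything falls off the work surface, if the arm or the gripper's body presses on something with over 40 N, if the wrist force passes 120 N, or if a joint passes its speed limit or range.

## Robot

A 6-joint arm with a two-finger parallel gripper is mounted at the origin on a cart in front of the work surface, level with it; the furniture and walls round the work are solid. World frame = base frame: x ahead of the robot, y to its left, z up, the work surface at z = 0. Lengths are in mm, angles in degrees, forces in N, time in s.
With the tool pointing down it reaches from about 350 to 850 mm from the base axis. Payload 8.1 kg.
Tool frame: the origin (TCP) lies midway between the tips of the shut fingers; the grasp point (between the pads) lies 19 mm behind it; z points along the fingers, y is the direction in which the jaws open and shut (so a half turn about z gives the same grasp; the last joint's range is limited). The gripper opens to 93 mm and grips with 3 to 60 N. Pads are 15 mm wide; open, the fingers measure 128 mm over their backs; the gripper's body (75 mm by 188 mm) begins 65 mm behind the grasp point.
Start: joints at [66.956, 7.471, 85.268, -0, 87.261, -4.893], TCP at [186.895, 570.154, 218.635] pointing down, gripper open.
Joint ranges: [-169.43, 169.43], [-51.17, 129.36], [1.28, 143.12], [-76.62, 256.62], [0, 156.53], [-152.29, 152.29]. Speed limits (degrees/s): [136.94, 136.94, 159.86, 180, 180, 180].

## Interface

Orientations are given as a 3x3 rotation matrix whose columns are the frame's x, y, z axes.
In Python, from plant import ctrl gives the robot as it stands. The module is installed in compiled form; this text tells all that it offers.
- The arm moves only by the shell command python3 -m jog 'ROWS' [FORCE]. ROWS is JSON, a list of rows, each an object with "xyz": the shift along the tool's x, y, z as a fraction of full scale, a list of three; "turn": the turn, a rotation vector about the tool's x, y, z as a fraction of full scale, a list of three; "fingers": the opening in per cent of the stroke, from 0 (shut) to 100 (fully open). A call has exactly 10 rows; each row shifts and turns the commanded pose from where the row before left it, along the tool's axes as they then stand; what a row does not reach is not made up. Full scale, the value 1, is 0.75 m for a shift and 2 rad for a turn. A row lasts 1/10 s, in which the tool goes at most 50 mm and 8.59 degrees, less where a joint would pass 70% of its speed; a pose out of reach is approached as far as the arm can. A call with a number of a shift or a turn outside -1 to 1 is refused whole. A call with a gripper value outside its range is refused whole. The fingers move at their own pace and stop on an object; FORCE is the grip in N (left out, the last holds). Time passes only in rows, so rows that do not move let the fingers close, or fill a call up. It gives the time, the measured TCP pose, the force and the opening at its end, in the units of the state.
- ctrl.observe(): the state, without advancing time (a new reading comes with each control period).
- ctrl.camera(name): name is "scene" or "top" or "wrist"; returns a dict with "image" (480x640x3 uint8, red, green, blue), "range_z" (480x640 float32, mm along the optical axis (not along the pixel's ray), 0 where there is no reading), "fx", "fy", "cx", "cy" (pixels), "view" (4x4, takes a point from world to camera coordinates); the wrist camera has in their place "T_tool_cam" (4x4, takes a point from camera to tool coordinates, whose origin is the TCP and whose axes are the flange's). Camera axes: x right, y up, looking along -z (the intrinsics and any distortion apply to the point x, -y, -z); pixel columns grow to the right and rows downward; lengths in mm; the calibration is good to about 2 mm. A picture is of the moment at which its call begins: read the wrist's pose just before it.
- ctrl.close_job(): hands the job in, once; it reports no verdict.
The state is a dict: "clock": time; "joint_positions": joint angles; "joint_velocities": joint speeds; "tau": joint torques, N m; "eef_pos": TCP position; "tcp_rot": TCP orientation; "contact_force": force on the tool from outside, world axes, zero at the start; "ft_torque": the same for the moment, N m; "finger_gap": opening from 0.0 (shut) to 1.0 (fully open).
Only numpy, scipy, OpenCV 4.12 (cv2) and the standard library are available. Lean on these libraries where they do the work, as an engineer would, in place of code of your own. Each camera call takes 0.05 s, during which the arm holds its last target.

## Working session

There is one attempt and no reset: what is moved stays moved. The work goes in short steps, Python scripts to look and compute and a shell command to move; the robot and the scene stay as the last step left them, time stands still between calls to the robot, and variables do not carry over. Pictures are saved under pics/ and viewed, and the job is handed in when it is done.

```bash
mkdir -p pics; ls
cat > h.py <<'E'
import numpy as np, cv2
from plant import ctrl
def save(c,n): cv2.imwrite(f'pics/{n}.png',c['image'][:,:,::-1])
def pts(c,T=None):
    z=c['range_z'].astype(float); v,u=np.mgrid[0:480,0:640]
    X=(u-c['cx'])/c['fx']*z; Y=-(v-c['cy'])/c['fy']*z
    P=np.stack([X,Y,-z,np.ones_like(z)],-1)
    if T is None: T=np.linalg.inv(np.array(c['view']))
    W=P@np.array(T).T
    W=W[...,:3]; W[z==0]=np.nan
    return W
E
python3 - <<'E'
from h import *
s=ctrl.observe(); print(s['clock'],s['eef_pos'],s['tcp_rot'],s['finger_gap'])
for n in ['scene','top']:
    c=ctrl.camera(n); save(c,n+'0'); np.save(n+'0.npy',pts(c)); print(n,[k for k in c], c['fx'],np.round(np.linalg.inv(np.array(c['view'])),3).tolist(), (c['range_z']==0).mean())
    np.save(n+'0img.npy',c['image'])
print({k:v for k,v in c.items() if k not in('image','range_z')})
E
```

```text
pics
0.0 [186.67433434 569.62391969 217.6036559 ] [[-9.50231863e-01  3.11542746e-01 -7.23124544e-04]
 [ 3.11543543e-01  9.50230386e-01 -1.68332496e-03]
 [ 1.62707235e-04 -1.82483379e-03 -9.99998322e-01]] 1.0021456884654323
scene ['image', 'range_z', 'fx', 'fy', 'cx', 'cy', 'view'] 480.8672632104725 [[0.495, 0.633, -0.596, -324.58], [-0.869, 0.358, -0.341, -529.709], [-0.003, 0.687, 0.727, 1181.152], [0.0, 0.0, 0.0, 1.0]] 0.004270833333333333
top ['image', 'range_z', 'fx', 'fy', 'cx', 'cy', 'view'] 606.9466735008422 [[-0.007, 0.993, -0.121, 326.189], [-1.0, -0.007, 0.001, -31.347], [0.0, 0.121, 0.993, 1621.189], [0.0, 0.0, 0.0, 1.0]] 0.004195963541666667
{'fx': 606.9466735008422, 'fy': 606.9466735008422, 'cx': 319.8944391664721, 'cy': 241.4311133698787, 'view': array([[-6.72138857e-03, -9.99977380e-01,  2.50693001e-04,
        -2.95602583e+01],
       [ 9.92598632e-01, -6.64139244e-03,  1.21259424e-01,
        -5.20567811e+02],
       [-1.21255017e-01,  1.06386924e-03,  9.92620818e-01,
        -1.56964025e+03],
       [ 0.00000000e+00,  0.00000000e+00,  0.00000000e+00,
         1.00000000e+00]])}
```

View pics/scene0.png

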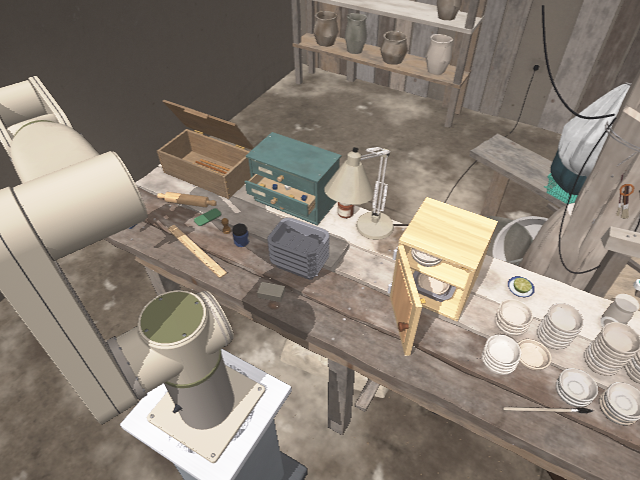

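View pics/top0.png

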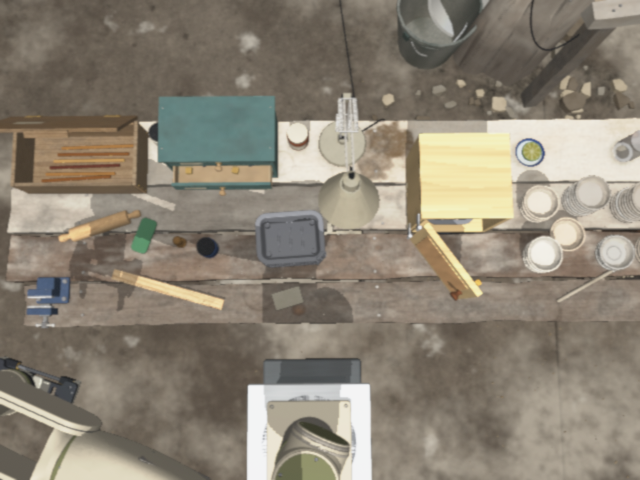

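Run:
```python
from h import *
W=np.load('top0.npy'); I=np.load('top0img.npy'); S=np.load('scene0.npy'); SI=np.load('scene0img.npy')
a=cv2.resize(I[190:320,230:380],None,fx=5,fy=4.6,interpolation=cv2.INTER_CUBIC); cv2.imwrite('pics/topcrop.png',a[:,:,::-1])
a=cv2.resize(SI[205:305,240:350],None,fx=6,fy=6,interpolation=cv2.INTER_CUBIC); cv2.imwrite('pics/scenecrop.png',a[:,:,::-1])
for n,(u,v) in dict(tray=(290,238),lampshade=(350,205),lamparm=(348,100),cupTL=(421,137),cupBR=(510,215),doorA=(423,228),doorB=(470,290),jar=(207,246),block=(288,297),ruler=(170,290),rulerL=(115,273),rulerR=(222,303),drawer=(220,180)).items(): print(n,W[v,u].round(0))
```

```text
tray [522.  43.  95.]
lampshade [551. -95. 392.]
lamparm [809. -98. 299.]
cupTL [ 738. -270.  247.]
cupBR [ 552. -468.  251.]
doorA [ 526. -272.  231.]
doorB [ 382. -374.  236.]
jar [506. 258.  65.]
block [375.  52.  25.]
ruler [396. 366.   6.]
rulerL [442. 513.   7.]
rulerR [361. 227.   8.]
drawer [678. 226.  74.]
```

View pics/topcrop.png

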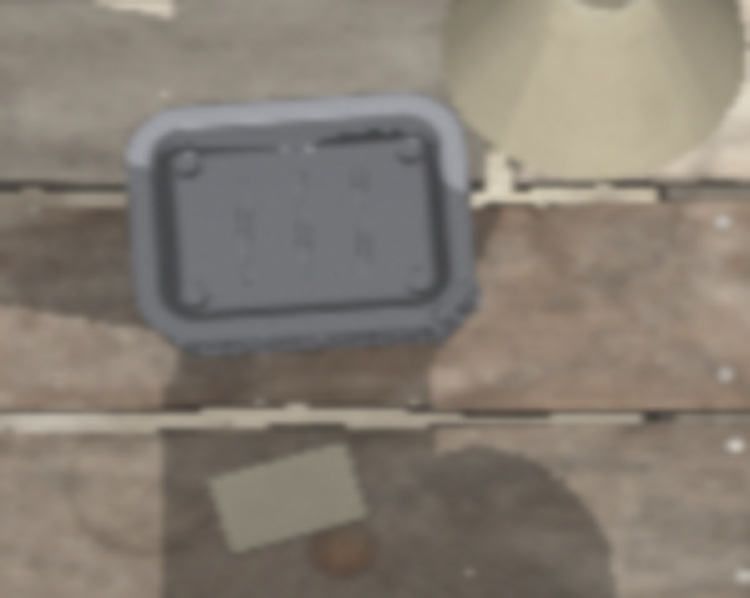

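View pics/scenecrop.png

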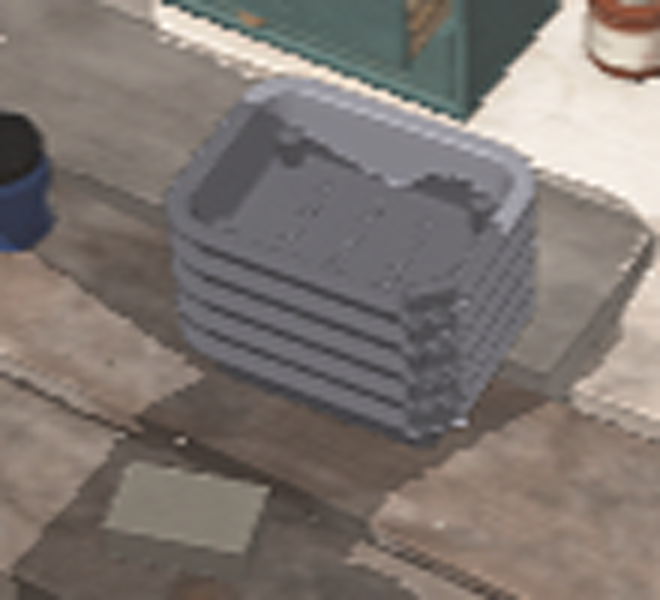

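Run:
```python
from h import *
W=np.load('top0.npy'); I=np.load('top0img.npy'); S=np.load('scene0.npy'); SI=np.load('scene0img.npy')
v,u=np.mgrid[0:480,0:640]
# tray rim
def rect(Wc,m,name):
    p=Wc[m][:,:2].astype(np.float32); r=cv2.minAreaRect(p); print(name,np.round(r[0],1),np.round(r[1],1),round(r[2],2),m.sum(), 'z',np.nanpercentile(Wc[m][:,2],[5,50,95]).round(1))
def big(m):
    n,l,st,_=cv2.connectedComponentsWithStats(m.astype(np.uint8)); return l==1+np.argmax(st[1:,4])
box=(u>245)&(u<335)&(v>200)&(v<275)
m=box&(W[...,2]>118)&(W[...,2]<135); rect(W,big(m),'rim top')
m=box&(W[...,2]>135)&(W[...,2]<200); print('above135',W[m][:20].round(0))
sb=(u>250)&(u<345)&(v>205)&(v<290)
m=sb&(S[...,2]>120)&(S[...,2]<134); rect(S,m,'rim scene')
m=sb&(S[...,2]>133)&(S[...,2]<150)&(S[...,0]<600); print(m.sum(),S[m].mean(0).round(1)); print(S[m].round(0)[:20])
# lamp
m=(W[...,2]>200)&(u>310)&(u<385)&(v>90)&(v<235)
P=W[m]; print('lamp top',P.min(0).round(0),P.max(0).round(0))
for lo in range(200,460,20):
    q=P[(P[:,2]>lo)&(P[:,2]<=lo+20)]
    if len(q): print(lo,len(q),q.min(0).round(0),q.max(0).round(0))
m=(S[...,2]>200)&(S[...,1]>-220)&(S[...,1]<20)&(S[...,0]>420)&(S[...,0]<800); P=S[m]
for lo in range(200,460,20):
    q=P[(P[:,2]>lo)&(P[:,2]<=lo+20)]
    if len(q): print('S',lo,len(q),np.percentile(q,2,axis=0).round(0),np.percentile(q,98,axis=0).round(0))
# cupboard
m=(u>410)&(u<520)&(v>125)&(v<230)&(W[...,2]>240)&(W[...,2]<258); rect(W,big(m),'cup')
m=(u>405)&(u<500)&(v>215)&(v<305)&(W[...,2]>222)&(W[...,2]<241); mm=big(m); rect(W,mm,'door top')
r=cv2.minAreaRect(W[mm][:,:2].astype(np.float32)); print(cv2.boxPoints(r).round(1))
r=cv2.minAreaRect(W[big((u>410)&(u<520)&(v>125)&(v<230)&(W[...,2]>240)&(W[...,2]<258))][:,:2].astype(np.float32)); print(cv2.boxPoints(r).round(1))
```

```text
rim top [519.7  42.5] [132.8 170.6] 3.64 1177 z [120.7 128.3 133.3]
above135 [[584.  13. 136.]
 [582.  65. 136.]
 [582.  61. 135.]
 [579.  46. 138.]
 [579.  41. 136.]
 [576.  87. 140.]
 [576.  13. 136.]
 [576. -26. 135.]
 [574.  51. 137.]
 [572.  83. 138.]
 [565. 115. 136.]
 [562. 125. 139.]
 [561. -29. 136.]
 [559. -29. 136.]
 [547. 120. 137.]
 [530. 127. 135.]
 [525. 120. 136.]
 [522. 127. 138.]
 [512. 125. 136.]
 [510. 122. 137.]]
rim scene [558.9  42.2] [208.8 172.4] 4.08 617 z [121.5 126.7 131. ]
33 [478.6 -35.6 139.3]
[[575.   4. 134.]
 [579. -29. 134.]
 [481. -37. 141.]
 [481. -40. 143.]
 [485. -41. 140.]
 [471. -33. 145.]
 [472. -35. 144.]
 [474. -37. 143.]
 [476. -40. 143.]
 [478. -42. 142.]
 [484. -42. 137.]
 [464. -30. 145.]
 [470. -30. 140.]
 [471. -33. 140.]
 [471. -36. 142.]
 [472. -39. 143.]
 [475. -41. 141.]
 [480. -41. 136.]
 [480. -44. 138.]
 [464. -30. 140.]]
lamp top [ 510. -161.  201.] [822. -29. 455.]
200 7 [ 804. -103.  201.] [ 807. -100.  216.]
220 7 [ 804. -102.  224.] [807. -99. 239.]
240 10 [ 807. -101.  240.] [811. -86. 260.]
260 6 [ 808. -100.  265.] [811
[... 363 characters left out ...]
8. 440.]
440 81 [ 580. -105.  440.] [607. -83. 455.]
S 300 4 [ 619. -152.  310.] [798. -86. 320.]
S 320 167 [ 514. -162.  325.] [795. -38. 340.]
S 340 518 [ 513. -154.  340.] [754. -49. 360.]
S 360 445 [ 527. -144.  360.] [724. -57. 379.]
S 380 315 [ 544. -134.  380.] [662. -66. 399.]
S 400 223 [ 559. -124.  400.] [608. -74. 419.]
S 420 129 [ 577. -115.  421.] [608. -84. 439.]
S 440 27 [ 591. -104.  440.] [605. -92. 452.]
cup [ 646.  -368.6] [203.3 213.3] 0.23 7743 z [246.3 251.1 255.7]
door top [ 456.9 -317.1] [222.2  20.6] 32.07 218 z [222.6 229.6 239.6]
[[ 357.3 -367.3]
 [ 368.2 -384.8]
 [ 556.5 -266.8]
 [ 545.5 -249.4]]
[[ 543.9 -262.4]
 [ 544.8 -475.6]
 [ 748.  -474.8]
 [ 747.2 -261.6]]
```

```bash
cat >> h.py <<'E'
from scipy.spatial.transform import Rotation as Ro
def plan(target, Rt, n, s=None, start=None):
    """print n rows for straight line, constant rotation"""
    if start is None:
        s=ctrl.observe(); p=np.array(s['eef_pos']); R=np.array(s['tcp_rot'])
    else: p,R=start
    rv=Ro.from_matrix(R.T@Rt).as_rotvec(); d=(np.array(target)-p)/n; 
    print('per row mm',np.linalg.norm(d).round(1),'deg',np.degrees(np.linalg.norm(rv)/n).round(2))
    for i in range(n):
        Ri=R@Ro.from_rotvec(rv*i/n).as_matrix()
        print((Ri.T@d/750).round(4).tolist(),(rv/n/2).round(4).tolist())
def down(yaw): # tool y at yaw (deg), z down
    a=np.radians(yaw); y=np.array([np.cos(a),np.sin(a),0]); z=np.array([0,0,-1.]); return np.stack([np.cross(y,z),y,z],1)
E
python3 - <<'E'
from h import *
plan([390,120,320],down(48.6),10)
E
```

```text
per row mm 50.4 deg 2.32
[-0.0444, -0.0485, -0.0136] [-0.0001, 0.0, 0.0203]
[-0.0464, -0.0467, -0.0136] [-0.0001, 0.0, 0.0203]
[-0.0482, -0.0448, -0.0136] [-0.0001, 0.0, 0.0203]
[-0.05, -0.0428, -0.0136] [-0.0001, 0.0, 0.0203]
[-0.0517, -0.0407, -0.0136] [-0.0001, 0.0, 0.0203]
[-0.0533, -0.0386, -0.0136] [-0.0001, 0.0, 0.0203]
[-0.0548, -0.0364, -0.0136] [-0.0001, 0.0, 0.0203]
[-0.0563, -0.0341, -0.0136] [-0.0001, 0.0, 0.0203]
[-0.0576, -0.0318, -0.0136] [-0.0001, 0.0, 0.0203]
[-0.0588, -0.0295, -0.0136] [-0.0001, 0.0, 0.0203]
```

```bash
python3 -m jog '[{"xyz":[-0.044,-0.048,-0.013],"turn":[0,0,0.02],"fingers":100},{"xyz":[-0.046,-0.046,-0.013],"turn":[0,0,0.02],"fingers":100},{"xyz":[-0.048,-0.044,-0.013],"turn":[0,0,0.02],"fingers":100},{"xyz":[-0.05,-0.042,-0.013],"turn":[0,0,0.02],"fingers":100},{"xyz":[-0.051,-0.04,-0.013],"turn":[0,0,0.02],"fingers":100},{"xyz":[-0.053,-0.038,-0.013],"turn":[0,0,0.02],"fingers":100},{"xyz":[-0.054,-0.036,-0.013],"turn":[0,0,0.02],"fingers":100},{"xyz":[-0.056,-0.034,-0.013],"turn":[0,0,0.02],"fingers":100},{"xyz":[-0.057,-0.032,-0.013],"turn":[0,0,0.02],"fingers":100},{"xyz":[-0.058,-0.03,-0.013],"turn":[0,0,0.02],"fingers":100}]'
python3 - <<'E'
from h import *
s=ctrl.observe(); c=ctrl.camera('wrist'); print(s['clock'],s['eef_pos'],np.array(s['tcp_rot']).round(3).tolist(),s['joint_positions'])
T=np.eye(4); T[:3,:3]=s['tcp_rot']; T[:3,3]=s['eef_pos']; print(np.array(c['T_tool_cam']).round(3).tolist(),c['fx'])
save(c,'w1'); W=pts(c,T@np.array(c['T_tool_cam'])); np.save('w1.npy',W)
E
```

```text
clock: 1.1
eef_pos: [389.7, 123.6, 316.3]
tcp_rot: [[-0.753, 0.658, 0.0], [0.658, 0.753, 0.0], [-0.0, 0.0, -1.0]]
contact_force: [1.2, 0.7, -0.4]
finger_gap: 1.003
1.1 [389.67357894 123.56195191 316.33770469] [[-0.753, 0.658, 0.0], [0.658, 0.753, 0.0], [-0.0, 0.0, -1.0]] [ 1.03954465e+01 -2.39746101e+01  1.03664631e+02  3.19388373e-03
  1.00300782e+02 -3.84539797e+01]
[[-0.0, 0.964, 0.267, 73.599], [1.0, 0.0, 0.0, -0.662], [0.0, 0.267, -0.964, -167.192], [0.0, 0.0, 0.0, 1.0]] 422.6774554273414
```

View pics/w1.png

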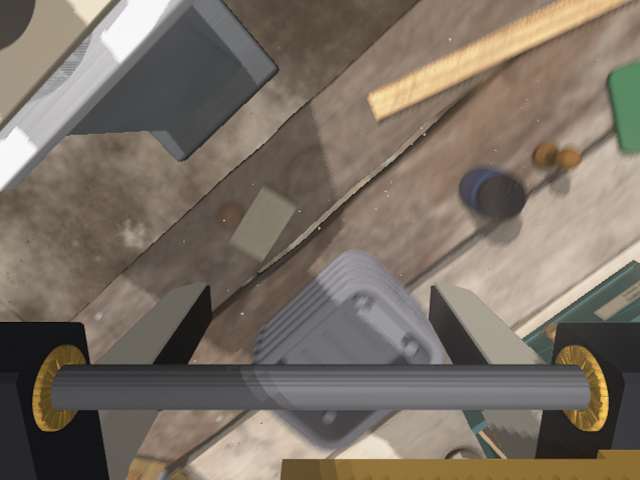

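Run:
```python
from h import *
plan([352,-308,192],down(48.6),10)
```

```text
per row mm 44.5 deg 0.04
[-0.0335, -0.0459, 0.017] [-0.0, 0.0002, -0.0002]
[-0.0335, -0.0459, 0.017] [-0.0, 0.0002, -0.0002]
[-0.0335, -0.046, 0.0169] [-0.0, 0.0002, -0.0002]
[-0.0335, -0.046, 0.0169] [-0.0, 0.0002, -0.0002]
[-0.0335, -0.046, 0.0169] [-0.0, 0.0002, -0.0002]
[-0.0335, -0.046, 0.0169] [-0.0, 0.0002, -0.0002]
[-0.0335, -0.046, 0.0169] [-0.0, 0.0002, -0.0002]
[-0.0334, -0.046, 0.0168] [-0.0, 0.0002, -0.0002]
[-0.0334, -0.0461, 0.0168] [-0.0, 0.0002, -0.0002]
[-0.0334, -0.0461, 0.0168] [-0.0, 0.0002, -0.0002]
```

```bash
python3 -m jog '[{"xyz":[-0.0335,-0.046,0.01],"turn":[0,0,0],"fingers":0},{"xyz":[-0.0335,-0.046,0.01],"turn":[0,0,0],"fingers":0},{"xyz":[-0.0335,-0.046,0.01],"turn":[0,0,0],"fingers":0},{"xyz":[-0.0335,-0.046,0.01],"turn":[0,0,0],"fingers":0},{"xyz":[-0.0335,-0.046,0.01],"turn":[0,0,0],"fingers":0},{"xyz":[-0.0335,-0.046,0.02],"turn":[0,0,0],"fingers":0},{"xyz":[-0.0335,-0.046,0.025],"turn":[0,0,0],"fingers":0},{"xyz":[-0.0335,-0.046,0.025],"turn":[0,0,0],"fingers":0},{"xyz":[-0.0335,-0.046,0.025],"turn":[0,0,0],"fingers":0},{"xyz":[-0.0335,-0.046,0.025],"turn":[0,0,0],"fingers":0}]' 20
python3 - <<'E'
from h import *
s=ctrl.observe(); c=ctrl.camera('top'); save(c,'t2'); a=cv2.resize(c['image'][120:340,300:560],None,fx=2.8,fy=2.7); cv2.imwrite('pics/t2c.png',a[:,:,::-1]); print(s['eef_pos'],s['finger_gap'])
E
```

```text
clock: 2.15
eef_pos: [351.7, -301.1, 187.6]
tcp_rot: [[-0.754, 0.657, 0.0], [0.657, 0.754, 0.0], [0.0, 0.0, -1.0]]
contact_force: [0.6, -0.1, 0.5]
finger_gap: 0.187
[ 351.71853434 -301.12960093  187.57084023] 0.18688444783566377
```

View pics/t2c.png

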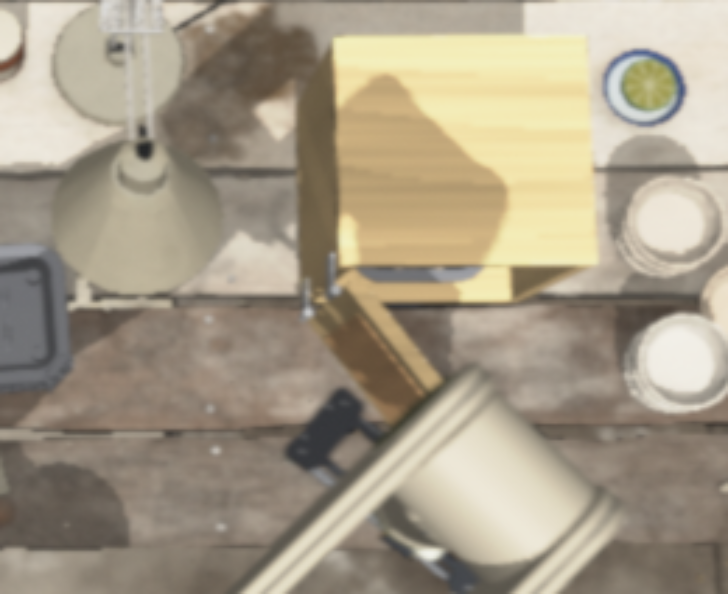

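```bash
cat > arc.py <<'E'
from h import *
H=np.array([531,-265.]); 
def pt(t,r=170,extra=0):
    ang=np.radians(180)-t-np.radians(48.6)
    off=17.5*abs(np.cos(ang))+7.5*abs(np.sin(ang))+extra
    return H+r*np.array([-np.sin(t),-np.cos(t)])+off*np.array([-np.cos(t),np.sin(t)])
if __name__=='__main__':
    import sys
    ts=[float(x) for x in sys.argv[1:]]
    s=ctrl.observe(); p=np.array(s['eef_pos']); R=np.array(s['tcp_rot'])
    for t in ts:
        q=np.r_[pt(t),188]; d=R.T@(q-p)/750; print(t,q.round(0),d.round(4).tolist(),np.linalg.norm(q-p).round(0)); p=q
E
python3 arc.py 1.2 1.1 1.0 .9 .8 .7 .6 .5 .4 .3 .25 .2 .15 .12 .09 .06 .04 .02 0
```

```text
1.2 [ 367. -313.  188.] [-0.0248, 0.0076, -0.006] 20.0
1.1 [ 373. -330.  188.] [-0.0214, -0.0119, -0.0] 18.0
1.0 [ 381. -347.  188.] [-0.0227, -0.0096, -0.0001] 18.0
0.9 [ 391. -362.  188.] [-0.0237, -0.0071, -0.0001] 19.0
0.8 [ 403. -377.  188.] [-0.0245, -0.0045, -0.0001] 19.0
0.7 [ 415. -390.  188.] [-0.0239, -0.0019, -0.0001] 18.0
0.6 [ 427. -400.  188.] [-0.0204, 0.0002, -0.0001] 15.0
0.5 [ 440. -409.  188.] [-0.0205, 0.0021, -0.0001] 15.0
0.4 [ 453. -417.  188.] [-0.0204, 0.004, -0.0001] 16.0
0.3 [ 467. -423.  188.] [-0.0201, 0.0059, -0.0001] 16.0
0.25 [ 475. -426.  188.] [-0.0099, 0.0036, -0.0] 8.0
0.2 [ 482. -429.  188.] [-0.0098, 0.0041, -0.0] 8.0
0.15 [ 490. -431.  188.] [-0.0096, 0.0046, -0.0] 8.0
0.12 [ 495. -432.  188.] [-0.0057, 0.003, -0.0] 5.0
0.09 [ 499. -433.  188.] [-0.0056, 0.0032, -0.0] 5.0
0.06 [ 504. -434.  188.] [-0.0055, 0.0033, -0.0] 5.0
0.04 [ 507. -434.  188.] [-0.0036, 0.0023, -0.0] 3.0
0.02 [ 511. -435.  188.] [-0.0036, 0.0024, -0.0] 3.0
0.0 [ 514. -435.  188.] [-0.0036, 0.0025, -0.0] 3.0
```

```bash
python3 -m jog '[{"xyz":[-0.025,0.0075,0],"turn":[0,0,0],"fingers":0},{"xyz":[-0.0215,-0.012,0],"turn":[0,0,0],"fingers":0},{"xyz":[-0.0225,-0.0095,0],"turn":[0,0,0],"fingers":0},{"xyz":[-0.0235,-0.007,0],"turn":[0,0,0],"fingers":0},{"xyz":[-0.0245,-0.0045,0],"turn":[0,0,0],"fingers":0},{"xyz":[-0.024,-0.002,0],"turn":[0,0,0],"fingers":0},{"xyz":[-0.0205,0,0],"turn":[0,0,0],"fingers":0},{"xyz":[-0.0205,0.002,0],"turn":[0,0,0],"fingers":0},{"xyz":[-0.0205,0.004,0],"turn":[0,0,0],"fingers":0},{"xyz":[-0.02,0.006,0],"turn":[0,0,0],"fingers":0}]'
python3 - <<'E'
from h import *
c=ctrl.camera('top'); a=cv2.resize(c['image'][120:340,300:560],None,fx=2.8,fy=2.7); cv2.imwrite('pics/t3c.png',a[:,:,::-1])
c=ctrl.camera('scene'); save(c,'s3')
E
```

```text
clock: 3.2
eef_pos: [470.7, -417.7, 187.7]
tcp_rot: [[-0.754, 0.657, -0.001], [0.657, 0.754, 0.001], [0.002, 0.0, -1.0]]
contact_force: [-1.1, 1.6, 0.8]
finger_gap: 0.005
```

View pics/s3.png

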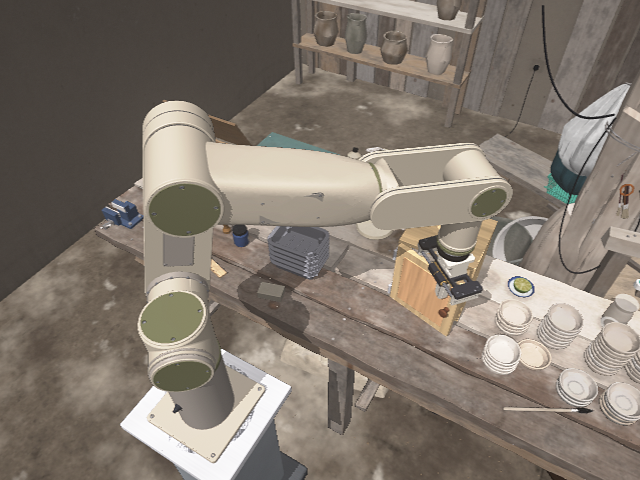

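View pics/t3c.png

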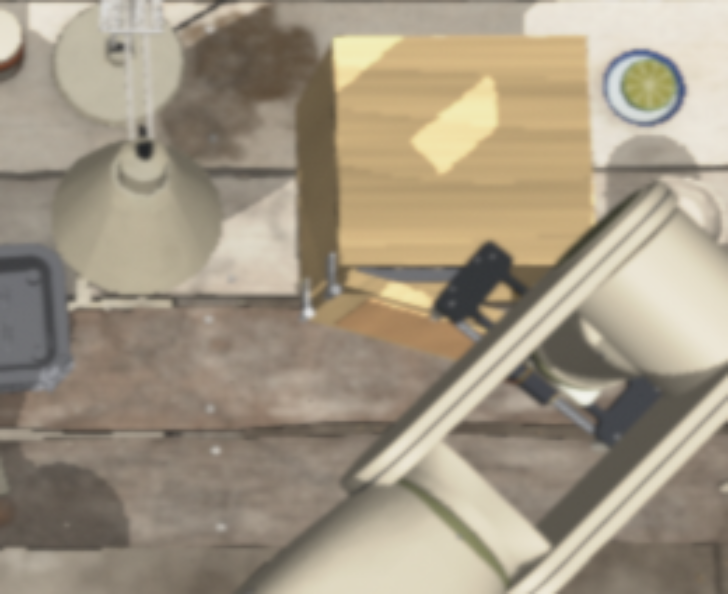

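The door has been pushed to about 0.3 rad (free edge at about (455,330) in the scene view), with the gripper to the right of the knob. I'll push it on.

```bash
python3 -m jog '[{"xyz":[-0.01,0.0035,0],"turn":[0,0,0],"fingers":0},{"xyz":[-0.01,0.004,0],"turn":[0,0,0],"fingers":0},{"xyz":[-0.0095,0.0045,0],"turn":[0,0,0],"fingers":0},{"xyz":[-0.0055,0.003,0],"turn":[0,0,0],"fingers":0},{"xyz":[-0.0055,0.003,0],"turn":[0,0,0],"fingers":0},{"xyz":[-0.0055,0.0035,0],"turn":[0,0,0],"fingers":0},{"xyz":[-0.0035,0.0025,0],"turn":[0,0,0],"fingers":0},{"xyz":[-0.0035,0.0025,0],"turn":[0,0,0],"fingers":0},{"xyz":[-0.0015,0.001,0],"turn":[0,0,0],"fingers":0},{"xyz":[0,0,0],"turn":[0,0,0],"fingers":0}]'
python3 - <<'E'
from h import *
c=ctrl.camera('scene'); a=cv2.resize(c['image'][180:360,370:530],None,fx=4,fy=3.3); cv2.imwrite('pics/s4c.png',a[:,:,::-1])
E
```

```text
clock: 4.3
eef_pos: [512.5, -429.0, 188.4]
tcp_rot: [[-0.754, 0.657, -0.005], [0.657, 0.754, 0.002], [0.005, -0.002, -1.0]]
contact_force: [-14.0, 5.0, 5.0]
finger_gap: 0.002
```

View pics/s4c.png

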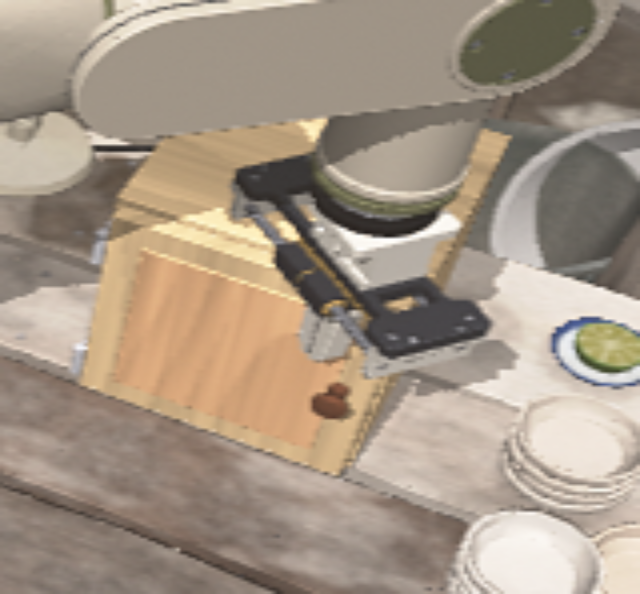

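```bash
python3 -m jog '[{"xyz":[-0.0012,0.001,0],"turn":[0,0,0],"fingers":0},{"xyz":[-0.001,0.001,0],"turn":[0,0,0],"fingers":0},{"xyz":[0,0,0],"turn":[0,0,0],"fingers":0},{"xyz":[0,0,0],"turn":[0,0,0],"fingers":0},{"xyz":[0,0,0],"turn":[0,0,0],"fingers":0},{"xyz":[0,0,0],"turn":[0,0,0],"fingers":0},{"xyz":[0,0,0],"turn":[0,0,0],"fingers":0},{"xyz":[0,0,0],"turn":[0,0,0],"fingers":0},{"xyz":[0,0,0],"turn":[0,0,0],"fingers":0},{"xyz":[0,0,0],"turn":[0,0,0],"fingers":0}]'
python3 - <<'E'
from h import *
c=ctrl.camera('scene'); W=pts(c); I=c['image'].astype(int)
# outer face points: 
m=(np.abs(W[...,2]-120)<80)&(W[...,1]>-470)&(W[...,1]<-262)&(W[...,0]>490)&(W[...,0]<560)
P=W[m]; 
ok=np.ones(len(P),bool)
for _ in range(5):
    k=np.polyfit(P[ok,1],P[ok,0],1); r=P[:,0]-np.polyval(k,P[:,1]); ok=abs(r)<4
print(m.sum(),ok.sum(),'slope rad',k[0],'x at hinge',np.polyval(k,-265),'x at edge',np.polyval(k,-467))
s=ctrl.observe(); print(s['contact_force'])
E
```

```text
clock: 5.35
eef_pos: [512.7, -429.0, 188.4]
tcp_rot: [[-0.753, 0.658, -0.008], [0.658, 0.753, 0.003], [0.008, -0.003, -1.0]]
contact_force: [-25.2, 8.4, 8.1]
finger_gap: 0.009
2498 2291 slope rad 0.0019694558092104722 x at hinge 529.1462802206493 x at edge 528.7484501471888
[-23.97255057   7.27785461   9.474716  ]
```

Run:
```python
from h import *
s=ctrl.observe(); p=np.array(s['eef_pos']); print(s['joint_positions'])
P=[]
for n in ['scene','top']:
    c=ctrl.camera(n); P.append(pts(c).reshape(-1,3))
P=np.concatenate(P); a=np.radians(s['joint_positions'][0]); u=np.array([np.cos(a),np.sin(a)]); w=np.array([-u[1],u[0]])
d=P-p; rad=d[:,:2]@u; lat=d[:,:2]@w; dz=d[:,2]
for lo in range(80,480,20):
    q=(dz>lo)&(dz<=lo+20)&(rad>-110)&(rad<130)&(abs(lat)<130)&(P[:,2]>258)
    if q.sum()>5: print(lo,q.sum(),'rad',np.percentile(rad[q],[1,99]).round(0),'lat',np.percentile(lat[q],[1,99]).round(0))
```

```text
[-44.18895414  19.30025926  74.760767    -0.21611547  86.39625052
 -93.01466998]
80 281 rad [-39.  39.] lat [-90.  82.]
100 729 rad [-39.  33.] lat [-95.  87.]
120 1745 rad [-38.  38.] lat [-96.  94.]
140 106 rad [-23.  24.] lat [-44.  14.]
160 370 rad [-36.  38.] lat [-44.  14.]
180 183 rad [-38.  24.] lat [-39.  19.]
200 290 rad [-42.  26.] lat [-44.  22.]
220 399 rad [-41.  29.] lat [-43.  24.]
240 344 rad [-40.  27.] lat [-42.  26.]
260 335 rad [-40.  27.] lat [-42.  29.]
280 289 rad [-40.  27.] lat [-43.  31.]
300 111 rad [-40.   9.] lat [-42.  33.]
320 323 rad [-93.  26.] lat [-66.  58.]
340 739 rad [-108.   41.] lat [-68.  68.]
360 1047 rad [-109.   48.] lat [-68.  68.]
380 1509 rad [-108.   47.] lat [-68.  68.]
400 3067 rad [-107.   42.] lat [-67.  68.]
420 4646 rad [-108.   27.] lat [-65.  66.]
```

Run:
```python
from h import *
R=down(48.6); s=ctrl.observe(); p=np.array(s['eef_pos'])
A=np.array([450,-425,190]); B=np.array([385,-65,225]); C=np.array([458,-22,222])
for a,b,n in [(p,A,2),(A,B,8),(B,C,4)]: print((R.T@(b-a)/n/750).round(4), np.linalg.norm(b-a)/n)
```

```text
[ 0.0331 -0.0257 -0.0011] 31.424018939630415
[ 0.0478  0.0378 -0.0058] 45.9364370625324
[-0.0088  0.0268  0.001 ] 21.194043974664204
```

```bash
python3 -m jog '[{"xyz":[0.033,-0.0257,0],"turn":[0,0,0],"fingers":0},{"xyz":[0.033,-0.0257,0],"turn":[0,0,0],"fingers":0},{"xyz":[0.048,0.038,-0.006],"turn":[0,0,0],"fingers":0},{"xyz":[0.048,0.038,-0.006],"turn":[0,0,0],"fingers":0},{"xyz":[0.048,0.038,-0.006],"turn":[0,0,0],"fingers":0},{"xyz":[0.048,0.038,-0.006],"turn":[0,0,0],"fingers":50},{"xyz":[0.048,0.038,-0.006],"turn":[0,0,0],"fingers":50},{"xyz":[0.048,0.038,-0.006],"turn":[0,0,0],"fingers":50},{"xyz":[0.048,0.038,-0.006],"turn":[0,0,0],"fingers":50},{"xyz":[0.048,0.038,-0.006],"turn":[0,0,0],"fingers":50}]'
python3 - <<'E'
from h import *
c=ctrl.camera('scene'); save(c,'s5'); W=pts(c)
m=(np.abs(W[...,2]-120)<80)&(W[...,1]>-470)&(W[...,1]<-262)&(W[...,0]>490)&(W[...,0]<560)
P=W[m]; 
ok=np.ones(len(P),bool)
for _ in range(5):
    k=np.polyfit(P[ok,1],P[ok,0],1); r=P[:,0]-np.polyval(k,P[:,1]); ok=abs(r)<4
print(m.sum(),ok.sum(),'slope rad',k[0])
E
```

```text
clock: 6.5
eef_pos: [386.9, -63.3, 225.3]
tcp_rot: [[-0.754, 0.657, 0.002], [0.657, 0.754, -0.0], [-0.002, 0.001, -1.0]]
contact_force: [0.8, 0.6, 0.2]
finger_gap: 0.386
2645 2458 slope rad 7.404609320736488e-05
```

View pics/s5.png

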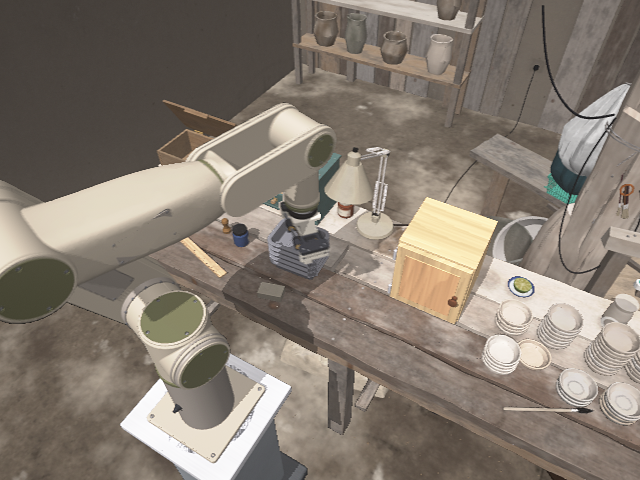

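The scene view shows the door flush in the cupboard front (knob at (452,300)), and it stayed shut after I let go. Next I'll move in for a closer look at the tab.

```bash
python3 -m jog '[{"xyz":[-0.009,0.027,0],"turn":[0,0,0],"fingers":50},{"xyz":[-0.009,0.027,0],"turn":[0,0,0],"fingers":50},{"xyz":[-0.009,0.027,0],"turn":[0,0,0],"fingers":50},{"xyz":[-0.009,0.027,0],"turn":[0,0,0],"fingers":50},{"xyz":[0,0,0],"turn":[0,0,0],"fingers":50},{"xyz":[0,0,0],"turn":[0,0,0],"fingers":50},{"xyz":[0,0,0],"turn":[0,0,0],"fingers":50},{"xyz":[0,0,0],"turn":[0,0,0],"fingers":50},{"xyz":[0,0,0],"turn":[0,0,0],"fingers":50},{"xyz":[0,0,0],"turn":[0,0,0],"fingers":50}]'
python3 - <<'E'
from h import *
s=ctrl.observe(); c=ctrl.camera('wrist'); T=np.eye(4); T[:3,:3]=s['tcp_rot']; T[:3,3]=s['eef_pos']
save(c,'w6'); W=pts(c,T@np.array(c['T_tool_cam'])); np.save('w6.npy',W); np.save('w6i.npy',c['image'])
E
```

```text
clock: 7.55
eef_pos: [460.5, -21.7, 224.8]
tcp_rot: [[-0.754, 0.657, 0.0], [0.657, 0.754, -0.0], [-0.0, 0.0, -1.0]]
contact_force: [0.4, 1.3, -0.2]
finger_gap: 0.5
```

View pics/w6.png

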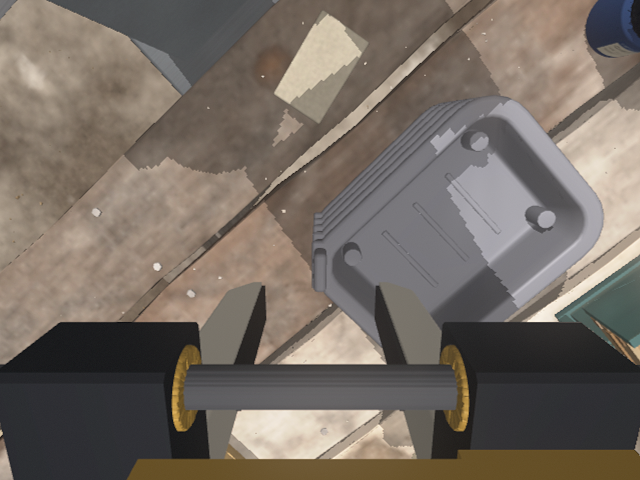

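Run:
```python
from h import *
W=np.load('w6.npy'); I=np.load('w6i.npy')
v,u=np.mgrid[0:480,0:640]
m=(u>300)&(u<340)&(v>235)&(v<305)&(W[...,2]>138)&(W[...,2]<150)
r=cv2.minAreaRect(W[m][:,:2].astype(np.float32)); print('tab',m.sum(),r,np.median(W[m][:,2]),np.median(u[m]),np.median(v[m]))
P=W[m]; mu=P[:,:2].mean(0); e=np.linalg.eigh(np.cov((P[:,:2]-mu).T)); print(mu,e[0]**.5,np.degrees(np.arctan2(*e[1][::-1,1])))
m=(W[...,2]>122)&(W[...,2]<134)&(W[...,0]>430)&(u>300)&(v<360)
q=W[m]; print('rim z',np.median(q[:,2]),m.sum(), q.min(0),q.max(0))
# edge of rim outer near side long edge (from -x): 
a=cv2.resize(I[200:350,260:460],None,fx=4,fy=4,interpolation=cv2.INTER_CUBIC); cv2.imwrite('pics/w6c.png',a[:,:,::-1])
# floor direction ribs: use near rim line fit
for t in (-35,):
    pass
rel=(q[:,:2]-[519.7,42.5]); 
for yaw in (2.5,3,3.5,4,4.5):
    c,s=np.cos(np.radians(yaw)),np.sin(np.radians(yaw)); b=rel@np.array([[c,-s],[s,c]]); n=b[(abs(b[:,1])<45)&(b[:,0]<-45)]; 
    # edge min per bin
    ed=[np.percentile(n[(n[:,1]>k)&(n[:,1]<k+15),0],2).round(1) for k in range(-45,45,15) if ((n[:,1]>k)&(n[:,1]<k+15)).sum()>10]; print(yaw,ed)
```

```text
tab 515 ((472.772216796875, -34.59949493408203), (8.25705337524414, 25.329710006713867), 49.052337646484375) 143.49256117771066 319.0 271.0
[472.32368475 -33.82989923] [2.33040302 7.37628229] 138.4532982657608
rim z 128.67852614095966 14509 [453.56431826 -48.78709709 122.00289471] [661.35744863 128.05084472 133.95967935]
2.5 [np.float64(-62.2), np.float64(-62.6), np.float64(-62.8), np.float64(-63.1), np.float64(-63.3), np.float64(-63.6)]
3 [np.float64(-62.5), np.float64(-62.8), np.float64(-62.9), np.float64(-63.1), np.float64(-63.1), np.float64(-63.2)]
3.5 [np.float64(-62.9), np.float64(-63.0), np.float64(-63.0), np.float64(-63.0), np.float64(-62.9), np.float64(-62.9)]
4 [np.float64(-63.2), np.float64(-63.2), np.float64(-63.0), np.float64(-62.9), np.float64(-62.7), np.float64(-62.6)]
4.5 [np.float64(-63.6), np.float64(-63.4), np.float64(-63.1), np.float64(-62.9), np.float64(-62.5), np.float64(-62.3)]
```

View pics/w6c.png

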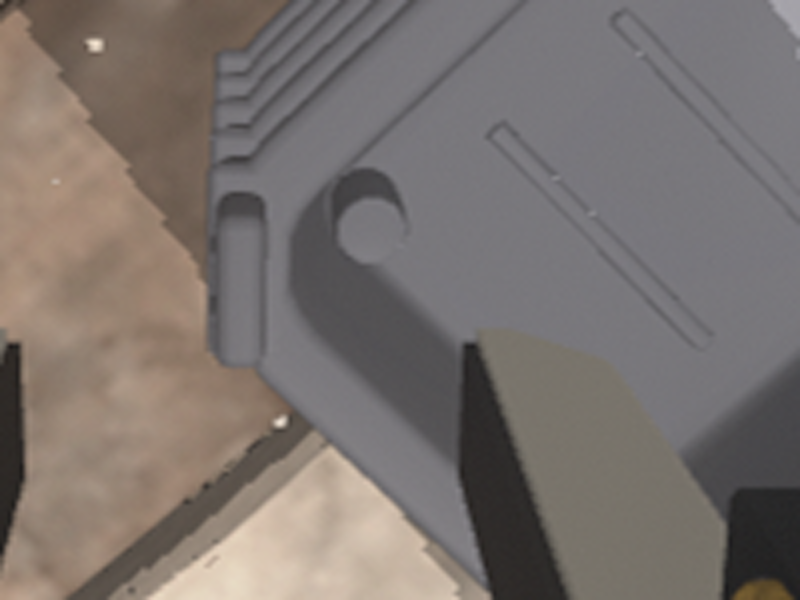

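The tab is at (319,271) in the wrist view, upright, with its thickness along the jaw axis. It sits at (472.5, -34) with its top at z 143, and the tray's yaw is about 3.5°. I'll go down over it.

Run:
```python
from h import *
s=ctrl.observe(); p=np.array(s['eef_pos']);R=np.array(s['tcp_rot']); print((R.T@(np.array([472.5,-34.2,131.5])-p)/750).round(4))
```

```text
[-0.0229 -0.0021  0.1244]
```

```bash
python3 -m jog '[{"xyz":[-0.008,-0.001,0.01],"turn":[0,0,0],"fingers":50},{"xyz":[-0.008,-0.001,0.012],"turn":[0,0,0],"fingers":50},{"xyz":[-0.007,0,0.015],"turn":[0,0,0],"fingers":50},{"xyz":[0,0,0.018],"turn":[0,0,0],"fingers":50},{"xyz":[0,0,0.018],"turn":[0,0,0],"fingers":50},{"xyz":[0,0,0.018],"turn":[0,0,0],"fingers":50},{"xyz":[0,0,0.016],"turn":[0,0,0],"fingers":50},{"xyz":[0,0,0.0104],"turn":[0,0,0],"fingers":50},{"xyz":[0,0,0.006],"turn":[0,0,0],"fingers":50},{"xyz":[0,0,0],"turn":[0,0,0],"fingers":50}]'
python3 - <<'E'
from h import *
s=ctrl.observe(); c=ctrl.camera('wrist'); save(c,'w7')
E
```

```text
clock: 8.6
eef_pos: [472.4, -33.8, 131.5]
tcp_rot: [[-0.754, 0.657, -0.001], [0.657, 0.754, 0.0], [0.001, -0.0, -1.0]]
contact_force: [0.5, -0.2, 0.0]
finger_gap: 0.501
```

View pics/w7.png

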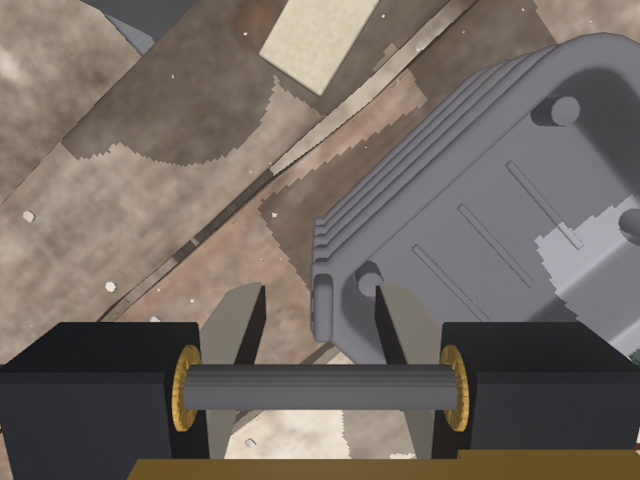

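```bash
python3 -m jog '[{"xyz":[0,0,0],"turn":[0,0,0],"fingers":0},{"xyz":[0,0,0],"turn":[0,0,0],"fingers":0},{"xyz":[0,0,0],"turn":[0,0,0],"fingers":0},{"xyz":[0,0,0],"turn":[0,0,0],"fingers":0},{"xyz":[0,0,0],"turn":[0,0,0],"fingers":0},{"xyz":[0,0,0],"turn":[0,0,0],"fingers":0},{"xyz":[0,0,0],"turn":[0,0,0],"fingers":0},{"xyz":[0,0,0],"turn":[0,0,0],"fingers":0},{"xyz":[0,0,0],"turn":[0,0,0],"fingers":0},{"xyz":[0,0,0],"turn":[0,0,0],"fingers":0}]' 40
python3 - <<'E'
from h import *
yaw=np.radians(3.5); Rz=Ro.from_euler('z',yaw).as_matrix()
C=np.array([519.7,42.5,0]); 
s=ctrl.observe(); p0=np.array(s['eef_pos']);R0=np.array(s['tcp_rot'])
piv=Rz@np.array([52,68,0])+[519.7,42.5,95]; print('pivot',piv)
d=Rz@np.array([108,148,0]); d/=np.linalg.norm(d); ax=np.cross(d,[0,0,1]); 
# rotation raising tab: point at -d side rises -> check
Rr=Ro.from_rotvec(ax*0.1).as_matrix(); print('dz',(Rr@(p0-piv)-(p0-piv))[2])
sg=np.sign((Rr@(p0-piv)-(p0-piv))[2]); ax*=sg
print('axis tool',(R0.T@ax).round(3))
a=np.radians(1.0); p,R=p0,R0
for i in range(1,15):
    Q=Ro.from_rotvec(ax*a*i).as_matrix(); pn=piv+Q@(p0-piv); Rn=Q@R0
    print(i,pn.round(1),'xyz',(R.T@(pn-p)/750).round(4).tolist(),'turn',(Ro.from_matrix(R.T@Rn).as_rotvec()/2).round(4).tolist()); p,R=pn,Rn
E
```

```text
clock: 9.65
eef_pos: [472.7, -33.9, 132.1]
tcp_rot: [[-0.754, 0.657, 0.0], [0.657, 0.754, -0.0], [-0.0, -0.0, -1.0]]
contact_force: [0.2, 0.5, 0.7]
finger_gap: 0.081
pivot [567.45170883 113.54769035  95.        ]
dz -17.687475349061305
axis tool [ 0.989 -0.147 -0.   ]
1 [473.  -33.4 135.1] xyz [0.0001, 0.0009, -0.0041] turn [0.0086, -0.0013, -0.0]
2 [473.4 -32.8 138.2] xyz [0.0001, 0.0009, -0.0041] turn [0.0086, -0.0013, -0.0]
3 [473.9 -32.1 141.2] xyz [0.0001, 0.0009, -0.0041] turn [0.0086, -0.0013, -0.0]
4 [474.3 -31.4 144.2] xyz [0.0001, 0.0009, -0.0041] turn [0.0086, -0.0013, -0.0]
5 [474.8 -30.7 147.2] xyz [0.0001, 0.0009, -0.0041] turn [0.0086, -0.0013, -0.0]
6 [475.3 -29.9 150.2] xyz [0.0001, 0.0009, -0.0041] turn [0.0086, -0.0013, -0.0]
7 [475.8 -29.  153.2] xyz [0.0001, 0.0009, -0.0041] turn [0.0086, -0.0013, -0.0]
8 [476.4 -28.2 156.1] xyz [0.0001, 0.0009, -0.0041] turn [0.0086, -0.0013, -0.0]
9 [477.  -27.2 159.1] xyz [0.0001, 0.0009, -0.0041] turn [0.0086, -0.0013, -0.0]
10 [477.6 -26.3 162. ] xyz [0.0001, 0.0009, -0.0041] turn [0.0086, -0.0013, -0.0]
11 [478.2 -25.3 164.9] xyz [0.0001, 0.0009, -0.0041] turn [0.0086, -0.0013, -0.0]
12 [478.9 -24.2 167.7] xyz [0.0001, 0.0009, -0.0041] turn [0.0086, -0.0013, -0.0]
13 [479.6 -23.1 170.6] xyz [0.0001, 0.0009, -0.0041] turn [0.0086, -0.0013, -0.0]
14 [480.3 -22.  173.4] xyz [0.0001, 0.0009, -0.0041] turn [0.0086, -0.0013, -0.0]
```

The opening is 7.5 mm, so the jaws are on the 8 mm tab. Now I'll peel by turning about the far corner: 7° first, then a check.

```bash
python3 -m jog '[{"xyz":[0,0.0009,-0.0041],"turn":[0.0086,-0.0013,0],"fingers":0},{"xyz":[0,0.0009,-0.0041],"turn":[0.0086,-0.0013,0],"fingers":0},{"xyz":[0,0.0009,-0.0041],"turn":[0.0086,-0.0013,0],"fingers":0},{"xyz":[0,0.0009,-0.0041],"turn":[0.0086,-0.0013,0],"fingers":0},{"xyz":[0,0.0009,-0.0041],"turn":[0.0086,-0.0013,0],"fingers":0},{"xyz":[0,0.0009,-0.0041],"turn":[0.0086,-0.0013,0],"fingers":0},{"xyz":[0,0.0009,-0.0041],"turn":[0.0086,-0.0013,0],"fingers":0},{"xyz":[0,0,0],"turn":[0,0,0],"fingers":0},{"xyz":[0,0,0],"turn":[0,0,0],"fingers":0},{"xyz":[0,0,0],"turn":[0,0,0],"fingers":0}]'
python3 - <<'E'
from h import *
s=ctrl.observe(); c=ctrl.camera('scene'); W=pts(c); T=np.eye(4)
a=cv2.resize(c['image'][195:305,225:355],None,fx=6,fy=5.4,interpolation=cv2.INTER_CUBIC); cv2.imwrite('pics/s8c.png',a[:,:,::-1])
np.save('s8.npy',W); c=ctrl.camera('wrist'); save(c,'w8')
E
```

```text
clock: 10.65
eef_pos: [476.2, -29.4, 153.2]
tcp_rot: [[-0.754, 0.653, -0.065], [0.656, 0.748, -0.102], [-0.018, -0.12, -0.993]]
contact_force: [-0.9, 0.4, -0.8]
finger_gap: 0.081
```

View pics/s8c.png

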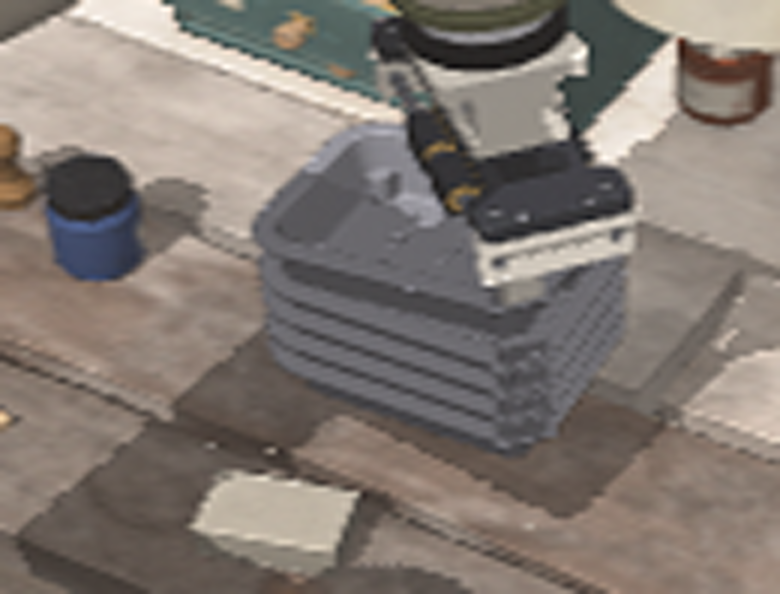

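View pics/w8.png

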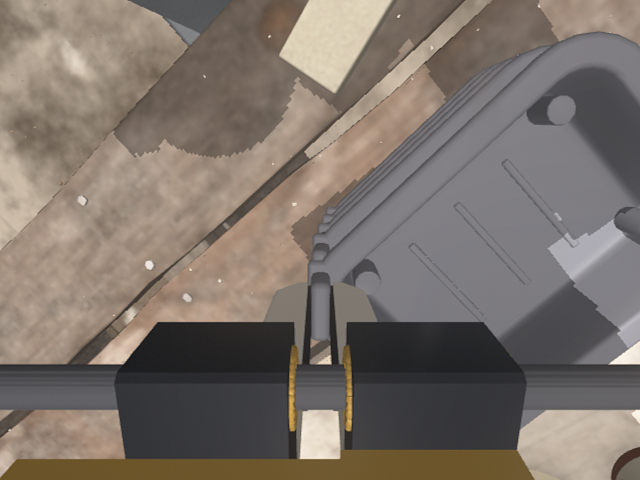

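```bash
python3 - <<'E'
from h import *
W=np.load('s8.npy'); W0=np.load('scene0.npy')
for nm,w in(('before',W0),('now',W)):
    for (x,y) in [(569,122),(580,100),(550,125),(478,122),(500,125)]:
        m=(abs(w[...,0]-x)<7)&(abs(w[...,1]-y)<7)&(w[...,2]>112)&(w[...,2]<200); print(nm,(x,y),m.sum(),np.percentile(w[m][:,2],[50,90]).round(1) if m.sum() else '')
E
python3 -m jog '[{"xyz":[0,0.0009,-0.0041],"turn":[0.0086,-0.0013,0],"fingers":0},{"xyz":[0,0.0009,-0.0041],"turn":[0.0086,-0.0013,0],"fingers":0},{"xyz":[0,0.0009,-0.0041],"turn":[0.0086,-0.0013,0],"fingers":0},{"xyz":[0,0.0009,-0.0041],"turn":[0.0086,-0.0013,0],"fingers":0},{"xyz":[0,0.0009,-0.0041],"turn":[0.0086,-0.0013,0],"fingers":0},{"xyz":[0,0.0009,-0.0041],"turn":[0.0086,-0.0013,0],"fingers":0},{"xyz":[0,0,0],"turn":[0,0,0],"fingers":0},{"xyz":[0,0,0],"turn":[0,0,0],"fingers":0},{"xyz":[0,0,0],"turn":[0,0,0],"fingers":0},{"xyz":[0,0,0],"turn":[0,0,0],"fingers":0}]'
python3 - <<'E'
from h import *
s=ctrl.observe(); c=ctrl.camera('scene'); W=pts(c); T=np.eye(4)
a=cv2.resize(c['image'][195:305,225:355],None,fx=6,fy=5.4,interpolation=cv2.INTER_CUBIC); cv2.imwrite('pics/s9c.png',a[:,:,::-1])
np.save('s9.npy',W)
w=W
for (x,y) in [(569,122),(580,100),(550,125),(478,122),(500,125)]:
        m=(abs(w[...,0]-x)<7)&(abs(w[...,1]-y)<7)&(w[...,2]>112)&(w[...,2]<200); print((x,y),m.sum(),np.percentile(w[m][:,2],[50,90]).round(1) if m.sum() else '')
E
```

```text
before (569, 122) 6 [126.5 127.1]
before (580, 100) 10 [126.9 129.6]
before (550, 125) 10 [124.7 127.4]
before (478, 122) 6 [126.1 129.8]
before (500, 125) 6 [126.7 129.3]
now (569, 122) 5 [125.7 126.1]
now (580, 100) 7 [127.6 128.9]
now (550, 125) 6 [126.1 127.7]
now (478, 122) 8 [132.3 133.7]
now (500, 125) 6 [130.  131.5]
clock: 11.75
eef_pos: [480.5, -24.0, 170.7]
tcp_rot: [[-0.756, 0.644, -0.121], [0.654, 0.733, -0.189], [-0.033, -0.222, -0.975]]
contact_force: [-0.5, -1.0, -1.4]
finger_gap: 0.083
(569, 122) 11 [121.8 126.1]
(580, 100) 9 [125.4 126.2]
(550, 125) 8 [124.3 126.8]
(478, 122) 9 [137.9 138.8]
(500, 125) 9 [132.2 133.3]
```

View pics/s9c.png

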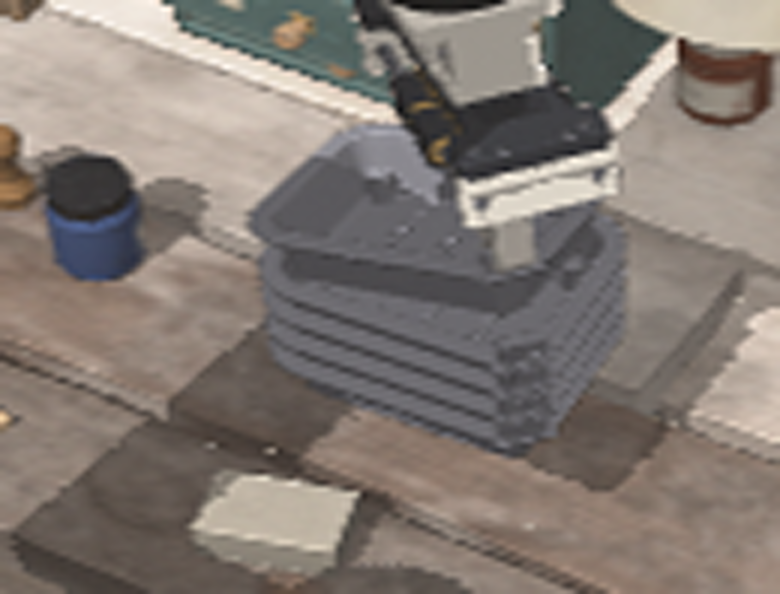

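The far corner is still seated (126 against 127 before) and the stack hasn't moved. The near corner is up about 37 mm. I'll lift straight up gently.

```bash
python3 -m jog '[{"xyz":[-0.0001,-0.0006,-0.0026],"turn":[0,0,0],"fingers":0},{"xyz":[-0.0001,-0.0006,-0.0026],"turn":[0,0,0],"fingers":0},{"xyz":[-0.0001,-0.0006,-0.0026],"turn":[0,0,0],"fingers":0},{"xyz":[-0.0001,-0.0009,-0.0039],"turn":[0,0,0],"fingers":0},{"xyz":[-0.0001,-0.0009,-0.0039],"turn":[0,0,0],"fingers":0},{"xyz":[-0.0002,-0.0012,-0.0052],"turn":[0,0,0],"fingers":0},{"xyz":[-0.0002,-0.0012,-0.0052],"turn":[0,0,0],"fingers":0},{"xyz":[-0.0002,-0.0012,-0.0052],"turn":[0,0,0],"fingers":0},{"xyz":[0,0,0],"turn":[0,0,0],"fingers":0},{"xyz":[0,0,0],"turn":[0,0,0],"fingers":0}]'
python3 - <<'E'
from h import *
s=ctrl.observe(); c=ctrl.camera('scene'); W=pts(c)
a=cv2.resize(c['image'][195:305,225:355],None,fx=6,fy=5.4,interpolation=cv2.INTER_CUBIC); cv2.imwrite('pics/s10c.png',a[:,:,::-1])
E
```

```text
clock: 12.8
eef_pos: [480.7, -23.9, 195.0]
tcp_rot: [[-0.756, 0.643, -0.12], [0.654, 0.733, -0.189], [-0.034, -0.222, -0.975]]
contact_force: [0.3, -0.1, -0.9]
finger_gap: 0.082
```

View pics/s10c.png

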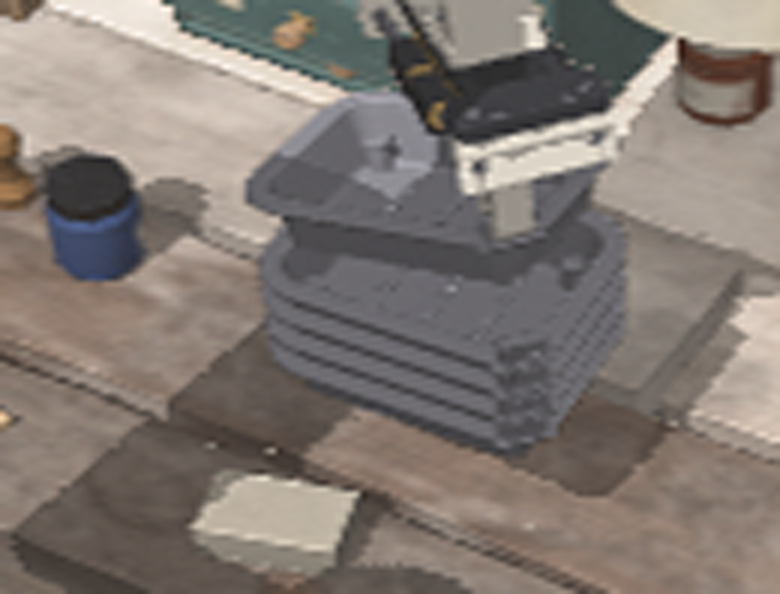

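Run:
```python
from h import *
plan([436,8,270],down(48.9),10)
```

```text
per row mm 9.3 deg 1.3
[0.0069, -0.0029, -0.0099] [-0.0112, 0.0017, 0.0]
[0.007, -0.0027, -0.0099] [-0.0112, 0.0017, 0.0]
[0.007, -0.0025, -0.0099] [-0.0112, 0.0017, 0.0]
[0.007, -0.0023, -0.01] [-0.0112, 0.0017, 0.0]
[0.0071, -0.002, -0.01] [-0.0112, 0.0017, 0.0]
[0.0071, -0.0018, -0.01] [-0.0112, 0.0017, 0.0]
[0.0071, -0.0016, -0.01] [-0.0112, 0.0017, 0.0]
[0.0072, -0.0014, -0.01] [-0.0112, 0.0017, 0.0]
[0.0072, -0.0011, -0.01] [-0.0112, 0.0017, 0.0]
[0.0072, -0.0009, -0.01] [-0.0112, 0.0017, 0.0]
```

```bash
python3 -m jog '[{"xyz":[0.002,-0.0026,-0.01],"turn":[-0.0112,0.0017,0],"fingers":0},{"xyz":[0.007,-0.0027,-0.01],"turn":[-0.0112,0.0017,0],"fingers":0},{"xyz":[0.007,-0.0025,-0.01],"turn":[-0.0112,0.0017,0],"fingers":0},{"xyz":[0.007,-0.0023,-0.01],"turn":[-0.0112,0.0017,0],"fingers":0},{"xyz":[0.007,-0.002,-0.01],"turn":[-0.0112,0.0017,0],"fingers":0},{"xyz":[0.007,-0.0018,-0.01],"turn":[-0.0112,0.0017,0],"fingers":0},{"xyz":[0.007,-0.0016,-0.01],"turn":[-0.0112,0.0017,0],"fingers":0},{"xyz":[0.007,-0.0014,-0.01],"turn":[-0.0112,0.0017,0],"fingers":0},{"xyz":[0.007,-0.001,-0.01],"turn":[-0.0112,0.0017,0],"fingers":0},{"xyz":[0.007,-0.001,-0.01],"turn":[-0.0112,0.0017,0],"fingers":0}]'
python3 -m jog '[{"xyz":[0,0,0],"turn":[0,0,0],"fingers":0},{"xyz":[0,0,0],"turn":[0,0,0],"fingers":0},{"xyz":[0,0,0],"turn":[0,0,0],"fingers":0},{"xyz":[0,0,0],"turn":[0,0,0],"fingers":0},{"xyz":[0,0,0],"turn":[0,0,0],"fingers":0},{"xyz":[0,0,0],"turn":[0,0,0],"fingers":0},{"xyz":[0,0,0],"turn":[0,0,0],"fingers":0},{"xyz":[0,0,0],"turn":[0,0,0],"fingers":0},{"xyz":[0,0,0],"turn":[0,0,0],"fingers":0},{"xyz":[0,0,0],"turn":[0,0,0],"fingers":0}]'
python3 - <<'E'
from h import *
c=ctrl.camera('scene'); save(c,'s11'); W=pts(c); np.save('s11.npy',W)
W0=np.load('scene0.npy')
# tray plane: rim/floor points
m=(W[...,0]>410)&(W[...,0]<560)&(W[...,1]>20)&(W[...,1]<175)&(W[...,2]>222)&(W[...,2]<250); P=W[m]
ok=np.ones(len(P),bool)
for _ in range(6):
    A=np.c_[P[ok][:,:2],np.ones(ok.sum())]; k=np.linalg.lstsq(A,P[ok][:,2],rcond=None)[0]; r=P[:,2]-np.c_[P[:,:2],np.ones(len(P))]@k; ok=abs(r)<3
print('floor plane',m.sum(),ok.sum(),k, 'tilt',np.hypot(k[0],k[1]))
a=cv2.resize(c['image'][160:320,210:410],None,fx=4,fy=3.7,interpolation=cv2.INTER_CUBIC); cv2.imwrite('pics/s11c.png',a[:,:,::-1])
m=(np.abs(W[...,2]-120)<80)&(W[...,1]>-470)&(W[...,1]<-262)&(W[...,0]>490)&(W[...,0]<560); P=W[m]; print('door slope',np.polyfit(P[:,1],P[:,0],1)[0])
c=ctrl.camera('top'); a=cv2.resize(c['image'][190:320,180:380],None,fx=4,fy=4,interpolation=cv2.INTER_CUBIC); cv2.imwrite('pics/t11c.png',a[:,:,::-1])
E
```

```text
clock: 13.85
eef_pos: [439.2, 5.6, 270.9]
tcp_rot: [[-0.754, 0.657, 0.001], [0.657, 0.754, 0.002], [0.0, 0.002, -1.0]]
contact_force: [-0.7, -0.1, -0.9]
finger_gap: 0.081
clock: 14.85
eef_pos: [439.6, 5.3, 270.3]
tcp_rot: [[-0.754, 0.657, 0.0], [0.657, 0.754, 0.0], [0.0, 0.0, -1.0]]
contact_force: [0.1, 0.6, -1.0]
finger_gap: 0.082
floor plane 645 269 [-1.09740425e-01  7.32943510e-02  2.76131326e+02] tilt 0.13196599123352484
door slope 0.011808701661345268
```

View pics/s11c.png

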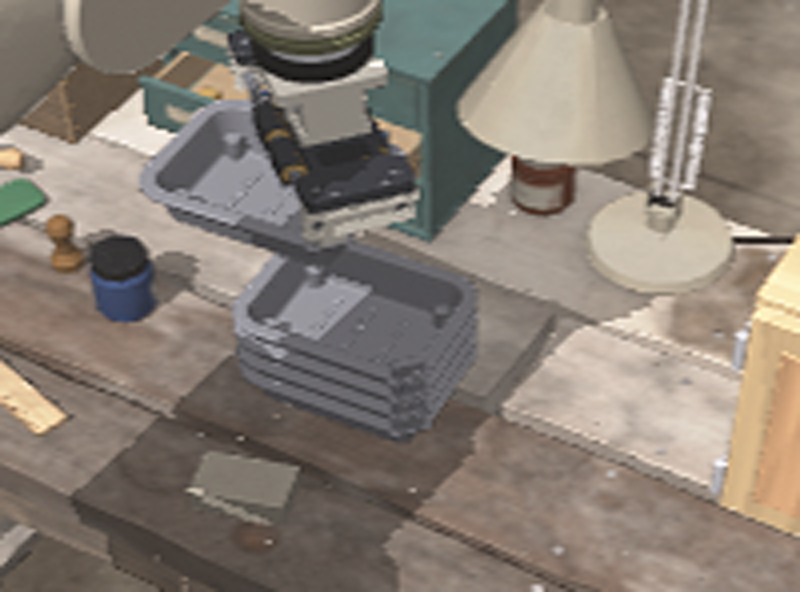

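View pics/t11c.png

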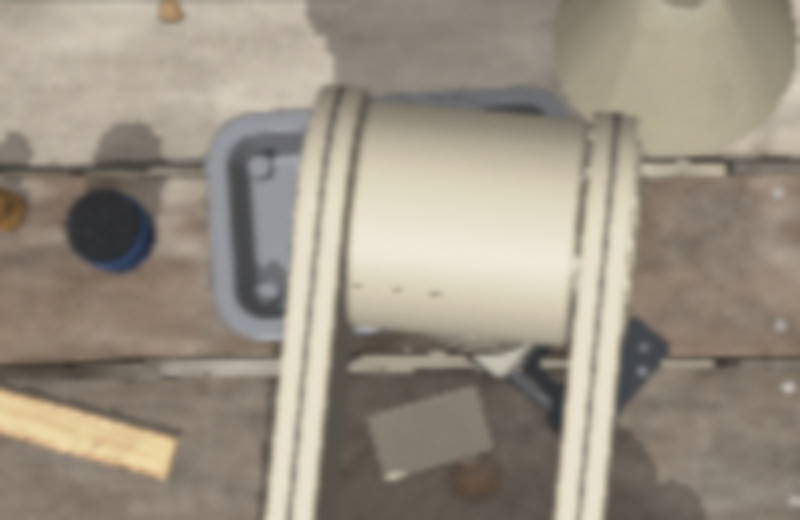

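Run:
```python
from h import *
W=np.load('s11.npy')
def rob(P,th=3,n=8):
    ok=np.ones(len(P),bool)
    for _ in range(n):
        A=np.c_[P[ok][:,:2],np.ones(ok.sum())]; k=np.linalg.lstsq(A,P[ok][:,2],rcond=None)[0]; r=P[:,2]-np.c_[P[:,:2],np.ones(len(P))]@k; ok=abs(r)<th
    return k,ok.sum()
m=(np.abs(W[...,2]-120)<80)&(W[...,1]>-470)&(W[...,1]<-262)&(W[...,0]>490)&(W[...,0]<560); P=W[m]
print('door',rob(P[:,[1,2,0]],4))
# tray rim at left end: expected centre
c=np.array([439.6,5.3])-np.array([472.5,-34])+[519.7,42.5]; print('centre',c)
for off in [(-58,60),(-58,75),(-58,40),(0,78),(30,78),(58,70),(58,30),(58,0),(-30,78)]:
    q=c+Ro.from_euler('z',3.5,degrees=True).as_matrix()[:2,:2]@off
    m=(abs(W[...,0]-q[0])<7)&(abs(W[...,1]-q[1])<7)&(W[...,2]>200)&(W[...,2]<300); print(off,m.sum(),np.percentile(W[m][:,2],[50,90]).round(1) if m.sum() else '')
# rest position: rim at z ~106
m=(W[...,0]>430)&(W[...,0]<610)&(W[...,1]>-60)&(W[...,1]<140)&(W[...,2]>98)&(W[...,2]<112)
r=cv2.minAreaRect(W[m][:,:2].astype(np.float32)); print('rest rim',r,m.sum())
for x in (456,):
    pass
print(rob(W[m],2))
```

```text
door (array([-4.96136379e-05, -1.93548882e-03,  5.29220040e+02]), np.int64(2471))
centre [486.8  81.8]
(-58, 60) 15 [264.4 265.9]
(-58, 75) 4 [263.9 264.7]
(-58, 40) 19 [264.4 267.9]
(0, 78) 10 [264.8 266.6]
(30, 78) 11 [264.2 266.4]
(58, 70) 4 [264.  264.6]
(58, 30) 0 
(58, 0) 0 
(-30, 78) 10 [263.8 265.8]
rest rim ((522.12646484375, 38.401206970214844), (134.60833740234375, 172.69227600097656), 3.611687421798706) 518
(array([-1.48708488e-02, -8.97660174e-03,  1.12669101e+02]), np.int64(277))
```

Every check passes: the door slope is 0.000, the rim is level at z 264 (underside about 224), the stack is in place and the tray is held still. Handing in.

Run:
```python
from plant import ctrl
s=ctrl.observe(); print(s['clock'],s['finger_gap'],s['contact_force'],s['eef_pos'])
ctrl.close_job()
```

```text
14.95 0.08056499965101016 [ 0.61318518  0.05957302 -0.84016606] [439.57535751   5.32509259 270.34270161]
the job is handed in; nothing more can be done
```

I shut the cupboard door, peeled the top tray off by its tab, and handed the job in at 14.95 s with the tray held up level. Handing in reports no verdict.

**What I did**
- **Door:** I pushed it shut with the closed fingertips until it met the stop at about 25 N, and it stayed shut after I backed off.
- **Peel:** I gripped the tab at 40 N and turned the tray about 13° around its far corner. The tab corner rose about 37 mm while the far rim stayed at about 126 mm, against 127 mm before.
- **Lift:** I raised it, levelled it, and moved it about 50 mm clear of the lamp.

**Last checks**
- **Door:** the fitted slope of its face was 0.000 rad. A fit without outlier rejection had given 0.012 rad.
- **Tray:** the rim was at 264 mm at every point I could measure, so it is level. Its underside is about 224 mm up, about 136 mm above where it sat. The fingers stood 7.5 mm apart on the 8 mm tab. A first fit of the tray floor gave 0.13 rad of tilt, but it mixed wall and floor points, so I went by the rim.
- **Stack:** its rim centre measured (522, 38) mm, against (520, 43) mm for the top tray's rim at the start. That 5 mm difference is small against the 25 mm allowed, and it comes from two different cameras.
- **Bystanders:** the jar, ruler and sanding block looked unmoved in the pictures. I did not measure them again.

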